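# Set the valve levers of a filtration manifold

## Robot

A 6-joint arm with a two-finger parallel gripper is mounted at the origin on a cart in front of the work surface, level with it; the furniture and walls round the work are solid. World frame = base frame: x ahead of the robot, y to its left, z up, the work surface at z = 0. Lengths are in m, angles in rad, forces in N, time in s.
With the tool pointing down it reaches from about 0.3 to 0.775 m from the base axis. Payload 14.6 kg.
Tool frame: the origin (TCP) lies between the finger pads; the fingertips stand 8 mm ahead of it and the grasp point (between the pads) lies 11 mm behind it; z points along the fingers, y is the line along which they close (so a half turn about z gives the same grasp; the last joint's range is limited). The gripper opens to 85 mm and grips with 20 to 120 N. Pads are 22 mm wide; open, the fingers measure 114 mm over their backs; the gripper's body (76 mm by 85 mm) begins 54 mm behind the grasp point. The pads swing forward as they close: fully open they stand 13 mm farther back than shut.
Start: joints at [-1.381, 0.3, 1.521, -0, 1.321, -0.067], TCP at [0.14, -0.532, 0.239] pointing down, gripper open.
Joint ranges: [-3.03, 3.03], [-0.79, 2.21], [0.23, 2.52], [-1.04, 4.18], [0, 3.07], [-2.55, 2.55]. Speed limits (rad/s): [2.22, 2.22, 2.57, 3.14, 3.14, 3.14].

## Interface

Orientations are given as a unit quaternion [w, x, y, z].
In Python, from plant import env, imaging gives the robot as it stands. The module is installed in compiled form; this text tells all that it offers.
- The arm moves only by the tool send_rows, never from a script. Its argument "plan" is a list of rows, each a list of 2 entries, a list of its own where there are three numbers: the shift along the tool's x, y, z in cm, then the turn about the tool's z in degrees. In form: [[[tx, ty, tz], twist], ...]. A call has 1 to 8 rows; each row is the pose to reach, as a shift and turn from the pose commanded when the call began, along the tool's axes at that moment; what a row does not reach only later rows make up. A row lasts 1/12 s, in which the tool goes at most 41.7 mm and 7.16 degrees, less where a joint would pass 70% of its speed; a pose out of reach is approached as far as the arm can. A call with a gripper value outside its range is refused whole. "grip" is the finger opening in cm, from 0 to 8.54, set as the call begins (left out, the last holds). The fingers move at their own pace and stop on an object; "grip_force" is the grip in N (left out, the last holds). Time passes only in rows, so rows that repeat a pose let the fingers close. It gives the time, the measured TCP pose, the force, the opening and the grip force at its end, in the units of the state.
- env.state(): the state, without advancing time (a new reading comes with each control period).
- imaging.capture(name): name is "scene" or "top" or "wrist"; returns a dict with "img" (400x640x3 uint8, red, green, blue), "mtx" (3x3 intrinsics, pixels), "R" (3x3) and "t" (3): a world point X has camera coordinates R X + t; the wrist camera has in their place "tool_from_camera" (4x4, takes a point from camera to tool coordinates, whose origin is the TCP and whose axes are the flange's). Camera axes: x right, y down, z forward; pixel columns grow to the right and rows downward; lengths in m; the calibration is good to about 2 mm. A picture is of the moment at which its call begins: read the wrist's pose just before it. There is no depth.
- env.close_job(): hands the job in; it is judged then, once.
The state is a dict: "time": time; "qpos": joint angles; "qd": joint speeds; "joint_torque": joint torques, N m; "eef_pos": TCP position; "tool_rot": TCP orientation; "force": force on the tool from outside, world axes, zero at the start; "moment": the same for the moment, N m; "width": finger opening in m; "gripper_force": force on a finger pad.
Only numpy, scipy, OpenCV 4.12 (cv2) and the standard library are available. Lean on these libraries where they do the work, as an engineer would, in place of code of your own. Each camera call takes 0.05 s, during which the arm holds its last target. There are 200 camera calls.

## Task

Get the four-place vacuum manifold ready to filter: push the valve levers round with a fingertip, right up to their stops, so that every place with a steel funnel standing on it is open (lever in line with its branch pipe, pointing toward you over the header tube) and the bare place is shut (lever square across its branch pipe), where it would suck air. Leave alone the lever that already stands right, and grip or lift nothing: the funnels stay seated as they are and the other things on the worktop are not disturbed.

Things in the scene. Friction and masses are not known exactly. Their poses are not given: they have to be found in the camera images.
- place_a: fixed filtration place, one of four alike, 110 mm apart in a row; their order varies. Origin: on the worktop straight under its lever's pivot; x axis: along its branch pipe, away from the header tube (at x -45 mm) to the filter seat (at x +100 mm); y: along the row to the left; z up. Pipe axis 60 mm high; valve body 34 x 29 mm, 82 mm high, lever hub nut up to 94 mm
- place_b: fixed filtration place, one of four alike, 110 mm apart in a row; their order varies. Origin: on the worktop straight under its lever's pivot; x axis: along its branch pipe, away from the header tube (at x -45 mm) to the filter seat (at x +100 mm); y: along the row to the left; z up. Pipe axis 60 mm high; valve body 34 x 29 mm, 82 mm high, lever hub nut up to 94 mm
- place_c: fixed filtration place, one of four alike, 110 mm apart in a row; their order varies. Origin: on the worktop straight under its lever's pivot; x axis: along its branch pipe, away from the header tube (at x -45 mm) to the filter seat (at x +100 mm); y: along the row to the left; z up. Pipe axis 60 mm high; valve body 34 x 29 mm, 82 mm high, lever hub nut up to 94 mm
- place_d: fixed filtration place, one of four alike, 110 mm apart in a row; their order varies. Origin: on the worktop straight under its lever's pivot; x axis: along its branch pipe, away from the header tube (at x -45 mm) to the filter seat (at x +100 mm); y: along the row to the left; z up. Pipe axis 60 mm high; valve body 34 x 29 mm, 82 mm high, lever hub nut up to 94 mm
- lever_a (a joint): valve lever of place_a (rad): 0 = shut, pointing along the place's +y, across the pipe; 1.571 = open, along its -x, toward the robot; hard stops there. Opens counter-clockwise from above. Friction 0.28 N m (5 N at 55 mm), stays where left. Grip 16 mm wide, 37 to 83 mm from the pivot, 103 to 115 mm above the worktop, free air below it; only funnels and other levers are higher than 94 mm nearby
- lever_b (a joint): valve lever of place_b (rad): 0 = shut, pointing along the place's +y, across the pipe; 1.571 = open, along its -x, toward the robot; hard stops there. Opens counter-clockwise from above. Friction 0.28 N m (5 N at 55 mm), stays where left. Grip 16 mm wide, 37 to 83 mm from the pivot, 103 to 115 mm above the worktop, free air below it; only funnels and other levers are higher than 94 mm nearby
- lever_c (a joint): valve lever of place_c (rad): 0 = shut, pointing along the place's +y, across the pipe; 1.571 = open, along its -x, toward the robot; hard stops there. Opens counter-clockwise from above. Friction 0.28 N m (5 N at 55 mm), stays where left. Grip 16 mm wide, 37 to 83 mm from the pivot, 103 to 115 mm above the worktop, free air below it; only funnels and other levers are higher than 94 mm nearby
- lever_d (a joint): valve lever of place_d (rad): 0 = shut, pointing along the place's +y, across the pipe; 1.571 = open, along its -x, toward the robot; hard stops there. Opens counter-clockwise from above. Friction 0.28 N m (5 N at 55 mm), stays where left. Grip 16 mm wide, 37 to 83 mm from the pivot, 103 to 115 mm above the worktop, free air below it; only funnels and other levers are higher than 94 mm nearby
- funnel_a: loose stainless filter funnel, an open steel cup 54 mm across (61 mm at the rim, 58 mm at the foot), 54 mm high, 0.16 kg, standing with about 2 mm of play in the dish of a filter seat; origin at the centre of its underside, 82 mm above the worktop, rim at 136 mm
- funnel_b: loose stainless filter funnel, an open steel cup 54 mm across (61 mm at the rim, 58 mm at the foot), 54 mm high, 0.16 kg, standing with about 2 mm of play in the dish of a filter seat; origin at the centre of its underside, 82 mm above the worktop, rim at 136 mm
- funnel_d: loose stainless filter funnel, an open steel cup 54 mm across (61 mm at the rim, 58 mm at the foot), 54 mm high, 0.16 kg, standing with about 2 mm of play in the dish of a filter seat; origin at the centre of its underside, 82 mm above the worktop, rim at 136 mm
- seat_a (a point): centre of the filter seat of place_a, on the floor of its dish, 82 mm above the worktop; dish inside 62 mm across with a lip 6 mm high; the seat is bare if no funnel stands here
- seat_b (a point): centre of the filter seat of place_b, on the floor of its dish, 82 mm above the worktop; dish inside 62 mm across with a lip 6 mm high; the seat is bare if no funnel stands here
- seat_c (a point): centre of the filter seat of place_c, on the floor of its dish, 82 mm above the worktop; dish inside 62 mm across with a lip 6 mm high; the seat is bare if no funnel stands here
- seat_d (a point): centre of the filter seat of place_d, on the floor of its dish, 82 mm above the worktop; dish inside 62 mm across with a lip 6 mm high; the seat is bare if no funnel stands here
- specimen_cup_a: lidded specimen cup, 62 mm across, 68 mm high, at the right of the table; to be left alone; origin at the centre of its underside
- specimen_cup_b: lidded specimen cup, 62 mm across, 68 mm high, right of the manifold; to be left alone; origin at the centre of its underside
- petri_0: petri dish, 60 mm across, 15 mm high, right of the manifold; to be left alone; origin at the centre of its underside
- petri_1: petri dish, 60 mm across, 15 mm high, just in front of the manifold; to be left alone; origin at the centre of its underside
- forceps: forceps lying flat, 130 x 23 x 9 mm, just in front of the manifold; to be left alone; origin at the centre of its underside
- timer: bench timer, 48 x 66 x 52 mm, right of the manifold; to be left alone; origin at the centre of its underside
- beaker: clear plastic beaker, 52 mm across, 69 mm high, at the right of the table; to be left alone; origin at the centre of its underside
Not all that is in view belongs to the job. What is shaped like the funnel_b but red is not meant.

How it is judged:
At the end, for the whole second after the job is handed in: The levers of the three places with a funnel stand within 0.14 rad (8 degrees) of the open stop, the lever of the bare place within 0.14 rad of the shut stop, none of them moving; each funnel is upright (within 0.06 rad), at rest and seated within 6 mm of the centre of its own seat (value of joint each of lever_a, lever_b, lever_d above 1.431 rad and value of joint lever_c below 0.14 rad and velocity of joint lever_a between -0.05 and 0.05 rad/s and velocity of joint lever_b between -0.05 and 0.05 rad/s and velocity of joint lever_c between -0.05 and 0.05 rad/s and velocity of joint lever_d between -0.05 and 0.05 rad/s and distance between funnel_a and seat_a below 0.006 m and angle between each of funnel_a, funnel_b, funnel_d's own z axis and vertical below 0.06 rad and linear speed of each of funnel_a, funnel_b, funnel_d below 0.02 m/s and distance between funnel_b and seat_b below 0.006 m and distance between funnel_d and seat_d below 0.006 m); the robot touches nothing.
It fails at once if the lever that was already right (open, under a funnel) was turned away by more than about 0.3 rad (value of joint lever_d below 1.25 rad).
It fails at once if a funnel was lifted, tipped or pushed out of its seat (distance of any of funnel_a, funnel_b, funnel_d from where it was at the start of the episode above 0.01 m or angle between any of funnel_a, funnel_b, funnel_d's own z axis and vertical above 0.2 rad).
It fails at once if another thing on the worktop was moved by more than 15 mm (distance of any of specimen_cup_a, specimen_cup_b, petri_0, petri_1, forceps, timer, beaker from where it was at the start of the episode above 0.015 m).
It also fails if it takes over 42 s, if anything falls off the work surface, if the arm or the gripper's body presses on something with over 40 N, if the wrist force passes 120 N, or if a joint passes its speed limit or range.

## Working session

There is one attempt and no reset: what is moved stays moved. The work goes in short steps, Python scripts to look and compute and a tool call to move; the robot and the scene stay as the last step left them, time stands still between calls to the robot, and variables do not carry over. Pictures are saved under pics/ and viewed, at most 10 in all, crops included, and the job is handed in when it is done.

Besides the shell and the picture viewer there is one more tool, called after ">>>" by a JSON object that holds its "api" and its "payload", one argument or row to a line. send_rows: Moves the arm, as the interface text tells. Its arguments: {"type":"object","properties":{"plan":{"type":"array","items":{"type":"array"}},"grip":{"type":"number"},"grip_force":{"type":"number"}},"required":["plan"]}

```bash
mkdir -p pics; python3 - <<'E'
from plant import env, imaging
import cv2,pickle
for n in("scene","top"):
    c=imaging.capture(n); pickle.dump(c,open(n+'.pkl','wb')); cv2.imwrite(f'pics/{n}0.png',c['img'][...,::-1])
s=env.state(); print(s)
E
```

```text
{'time': 0.1, 'qpos': array([-1.38056927e+00,  3.00378809e-01,  1.52152191e+00, -5.09528639e-06,
        1.32069860e+00, -6.65808828e-02]), 'qd': array([-0.00162802, -0.00277867, -0.00293585,  0.00081158, -0.0002264 ,
       -0.00161093]), 'joint_torque': array([ 2.05572636e-03, -5.44376457e+01, -3.62370050e+01, -3.46247703e-05,
        3.06806534e-03,  2.31929351e-05]), 'eef_pos': array([ 0.13966478, -0.5317622 ,  0.23879697]), 'tool_rot': array([-5.02216092e-04,  9.91767324e-01,  1.28052025e-01, -3.35609543e-05]), 'force': array([-0.52876245,  0.46901172, -0.27163589]), 'moment': array([-0.00430484,  0.05585764,  0.01281541]), 'gripper_force': 0.0, 'width': 0.08560258137561536}
```

View pics/top0.png

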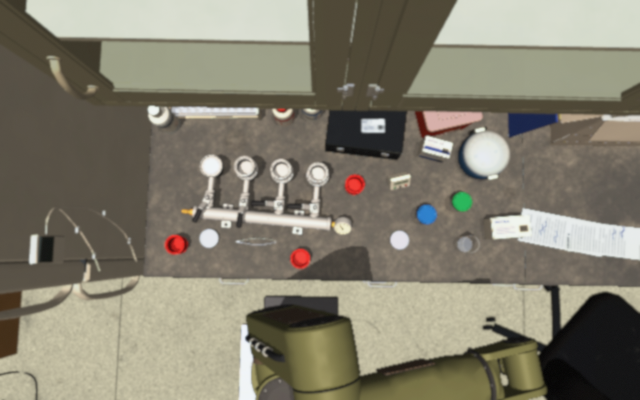

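View pics/scene0.png

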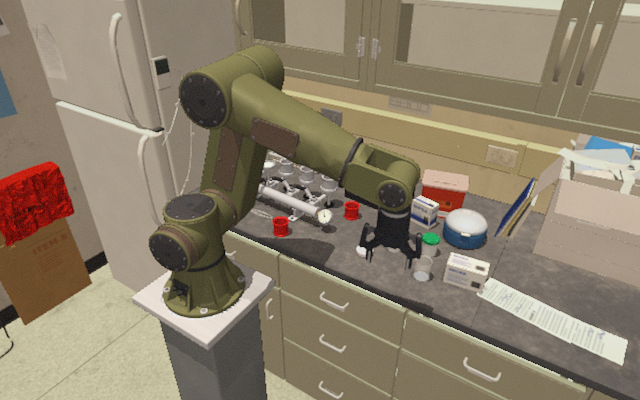

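The top view shows the manifold at columns 185–350, rows 155–235, with the leftmost seat (210,165) looking different. I'll enlarge it.

```bash
python3 - <<'E'
import cv2,pickle
c=pickle.load(open('top.pkl','rb'))
im=c['img'][140:270,160:360,::-1]
cv2.imwrite('pics/crop1.png',cv2.resize(im,None,fx=4,fy=4,interpolation=cv2.INTER_CUBIC))
print(c['mtx'],c['R'],c['t'])
E
```

```text
[[491.160011     0.         319.19527122]
 [  0.         491.160011   203.73080386]
 [  0.           0.           1.        ]] [[ 0.01973669 -0.99980349 -0.00185599]
 [-0.99493762 -0.01945761 -0.09859279]
 [ 0.09853731  0.00379249 -0.99512613]] [-0.08928172  0.53050314  1.53428914]
```

View pics/crop1.png

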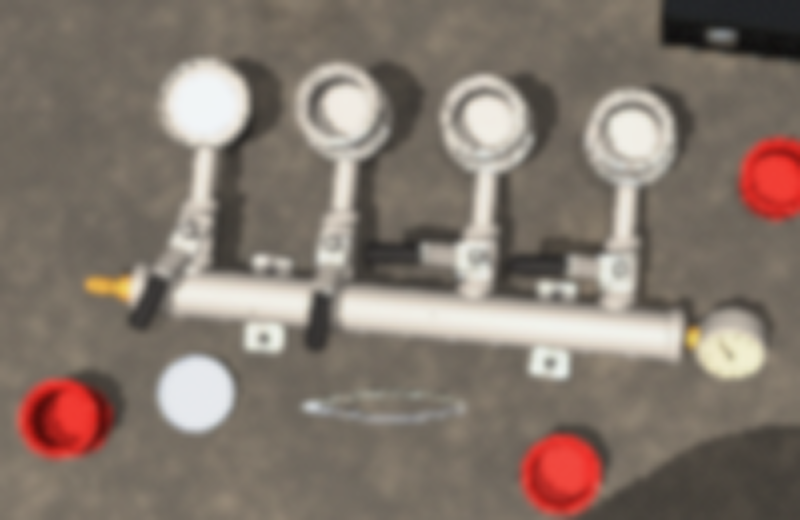

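The leftmost place is bare (c), with its lever swung partly open. The second lever (d) stands open under a funnel. The third and fourth have funnels with levers shut, pointing left, so both need opening. Next I'll fit the manifold pose.

```bash
cat > h.py <<'E'
import numpy as np,pickle
c=pickle.load(open('top.pkl','rb'))
K,R,t=c['mtx'],c['R'],c['t']
def pix(X): 
    p=(R@np.atleast_2d(X).T).T+t; p=p@K.T; return p[:,:2]/p[:,2:]
def ray(u,v,z):
    C=-R.T@t; d=R.T@np.linalg.solve(K,[u,v,1]); return C+d*(z-C[2])/d[2]
def crop(u,v): return (u+.5)/4-.5+160,(v+.5)/4-.5+140
E
python3 - <<'E'
from h import *
from scipy.optimize import least_squares
obs=[((192,235),(0,0,.094)),((335,243),(0,-.11,.094)),((480,258),(0,-.22,.094)),((620,270),(0,-.33,.094)),
((343,110),(.1,-.11,.136)),((487,123),(.1,-.22,.136)),((632,135),(.1,-.33,.136)),((205,103),(.1,0,.088))]
uv=np.array([crop(*o[0]) for o in obs]);P=np.array([o[1] for o in obs])
def W(p,P): 
    cs,s=np.cos(p[2]),np.sin(p[2]); return np.c_[p[0]+cs*P[:,0]-s*P[:,1],p[1]+s*P[:,0]+cs*P[:,1],P[:,2]]
r=least_squares(lambda p:(pix(W(p,P))-uv).ravel(),[.55,.3,0])
print(r.x,r.fun.reshape(-1,2).round(1)); print(W(r.x,P[:4]).round(4))
import cv2
p=r.x;np.save('pose.npy',p)
tips={'c':(146,305),'d':(319,325),'3':(400,252),'4':(538,265)}
for i,(k,q) in enumerate(tips.items()):
    X=ray(*crop(*q),.115); d=X[:2]-W(p,P[:4])[i,:2]; cs,s=np.cos(p[2]),np.sin(p[2])
    l=np.array([cs*d[0]+s*d[1],-s*d[0]+cs*d[1]]); print(k,l.round(4),np.arctan2(-l[0],l[1]),np.hypot(*l))
E
```

```text
[ 0.53659242  0.26176167 -0.07123377] [[-0.3 -0.5]
 [-0.2  0.8]
 [-0.4  0.3]
 [ 0.6  0.6]
 [-0.8 -0.7]
 [-0.  -0.7]
 [ 0.6 -0.3]
 [ 0.5  0.6]]
[[ 0.5366  0.2618  0.094 ]
 [ 0.5288  0.152   0.094 ]
 [ 0.5209  0.0423  0.094 ]
 [ 0.5131 -0.0674  0.094 ]]
c [-0.0586  0.022 ] 1.2111583813143663 0.06262758609266685
d [-0.0618  0.0017] 1.5440841804762944 0.06179365464058663
3 [-0.0018  0.0571] 0.03163523319542024 0.057080324299795315
4 [-0.0022  0.0631] 0.03432051899741 0.06318650133630854
```

>>> {"api": "send_rows", "payload": {
  "plan": [
    [[3.3,-2.5,0],6],
    [[6.6,-5,0],12],
    [[9.8,-7.5,0],18.8],
    [[13.1,-10,0],18.8],
    [[16.4,-12.5,0],18.8],
    [[19.7,-15,0],18.8],
    [[22.9,-17.5,0],18.8],
    [[26.2,-20,0],18.8]
  ],
  "grip": 0
}}

```text
time: 0.77
eef_pos: [0.3429, -0.2701, 0.2392]
tool_rot: [-0.0, 0.999, -0.036, -0.0]
force: [0.5, -0.3, -0.7]
width: 0.0001
gripper_force: 0.0
```

```bash
cat >> h.py <<'E'
p=np.load('pose.npy'); cs,s=np.cos(p[2]),np.sin(p[2])
O=np.array([[cs,-s],[s,cs]])
piv={'c':0,'d':-.11,'3':-.22,'4':-.33}
def world(k,l): return p[:2]+O@(np.array(l)+[0,piv[k]])
def rel(k,l,z,st):
    "shift in tool cm to local point l of place k"
    from scipy.spatial.transform import Rotation as Ro
    q=st['tool_rot']; Rt=Ro.from_quat(q[[1,2,3,0]]).as_matrix()
    d=np.r_[world(k,l),z]-st['eef_pos']; tx=Rt[:,0]
    return (Rt.T@d*100).round(2), 'yaw err deg',round(np.degrees(np.arctan2(tx[1],tx[0])-p[2]),2)
def local(k,st): 
    return (O.T@(st['eef_pos'][:2]-p[:2])-[0,piv[k]]).round(4), st['eef_pos'][2].round(4)
E
python3 -c "
from h import *
from plant import env
st=env.state(); print(st['time'],st['eef_pos'],st['width'],rel('4',(.03,.06),.2,st))"
```

```text
0.7667 [ 0.34292401 -0.27010803  0.23924249] 5.110372256703712e-05 (array([ 18.52, -27.44,   3.93]), 'yaw err deg', np.float64(-0.02))
```

>>> {"api": "send_rows", "payload": {
  "plan": [
    [[2.3,-3.4,0],0],
    [[4.6,-6.8,0],0],
    [[6.9,-10.3,0],0],
    [[9.2,-13.7,0],0],
    [[11.5,-17.1,0],0],
    [[13.9,-20.6,0],0],
    [[16.2,-24,0],0],
    [[18.5,-27.4,0],0]
  ]
}}

```text
time: 1.43
eef_pos: [0.5472, -0.0098, 0.2391]
tool_rot: [-0.0, 0.999, -0.036, -0.0]
force: [0.1, 0.1, 0.5]
width: -0.0002
gripper_force: 0.0
```

```bash
python3 -c "
from h import *
from plant import env,imaging
import cv2
st=env.state(); c=imaging.capture('wrist'); cv2.imwrite('pics/w1.png',c['img'][...,::-1]);pickle.dump((st,c),open('w1.pkl','wb'))
print(st['time'],st['force'],local('4',st),rel('4',(.03,.06),.103,st))
M=np.linalg.inv(c['tool_from_camera'])
from scipy.spatial.transform import Rotation as Ro
Rt=Ro.from_quat(st['tool_rot'][[1,2,3,0]]).as_matrix()
def pw(X):
    q=M[:3,:3]@(Rt.T@(np.array(X)-st['eef_pos']))+M[:3,3]; q=c['mtx']@q; return (q[:2]/q[2]).round(0)
for k in '43': print(k,'hub',pw(np.r_[world(k,(0,0)),.094]),'tip',pw(np.r_[world(k,(0,.083)),.115]),'rim',pw(np.r_[world(k,(.1,0)),.136]))
"
```

```text
1.4333 [0.10256369 0.10223686 0.54833983] (array([0.0299, 0.0599]), np.float64(0.2391)) (array([ 1.000e-02, -1.000e-02,  1.361e+01]), 'yaw err deg', np.float64(0.01))
4 hub [389. 220.] tip [292. 230.] rim [411. 104.]
3 hub [263. 220.] tip [158. 230.] rim [245. 105.]
```

View pics/w1.png

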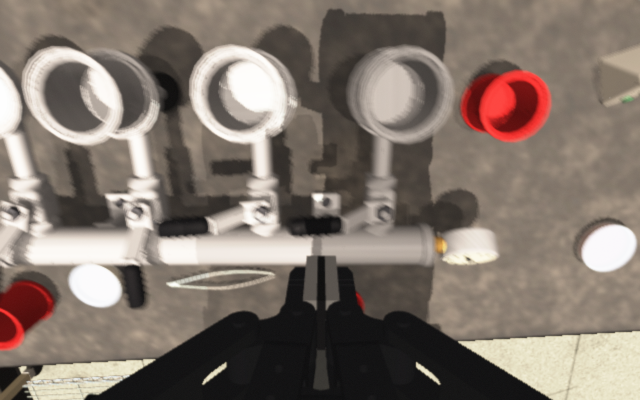

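```bash
cat > wr.py <<'E'
from h import *
from plant import env,imaging
import cv2,sys
from scipy.spatial.transform import Rotation as Ro
st=env.state(); c=imaging.capture('wrist')
im=c['img'][...,::-1].copy()
M=np.linalg.inv(c['tool_from_camera'])
Rt=Ro.from_quat(st['tool_rot'][[1,2,3,0]]).as_matrix()
def pw(X):
    q=M[:3,:3]@(Rt.T@(np.array(X)-st['eef_pos']))+M[:3,3]; q=c['mtx']@q; return (q[:2]/q[2])
for k in 'cd34':
    for l,z in [((0,0),.094),((.1,0),.136),((0,.083),.115),((-.083,0),.115)]:
        q=pw(np.r_[world(k,l),z]); cv2.circle(im,tuple(int(v) for v in q),3,(0,255,0),1)
print(st['time'],st['force'],st['eef_pos'],local('4',st),'cam in tool',c['tool_from_camera'].round(3).tolist())
cv2.imwrite(sys.argv[1],im)
E
python3 wr.py pics/w2.png
```

```text
1.4833 [ 1.77292107  5.02850426 -0.68098947] [ 0.54994157 -0.0051549   0.23858997] (array([0.0323, 0.0647]), np.float64(0.2386)) cam in tool [[-0.001, -0.944, -0.329, 0.084], [1.0, -0.001, 0.0, 0.0], [-0.0, -0.329, 0.944, -0.135], [0.0, 0.0, 0.0, 1.0]]
```

View pics/w2.png

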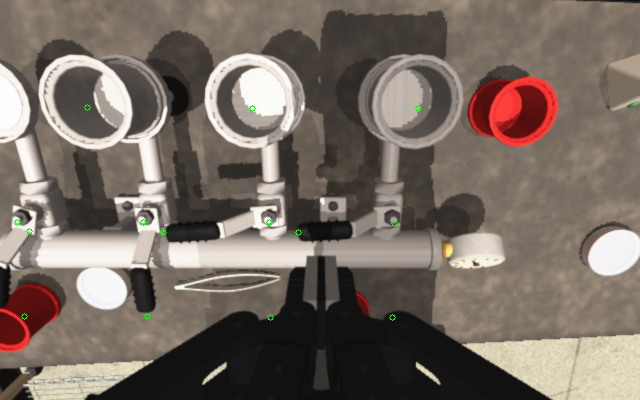

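The annotated view agrees with the fit: hub 4 is seen at (393,217) and predicted at (394,222), and the lever tips match within 3 px. Descending behind lever 4.

>>> {"api": "send_rows", "payload": {
  "plan": [
    [[0,0,3],0],
    [[0,0,6],0],
    [[0,0,9],0],
    [[0,0,12],0],
    [[0,0,13.5],0],
    [[0,0,13.5],0],
    [[0,0,13.5],0]
  ]
}}

```text
time: 2.12
eef_pos: [0.5461, -0.0121, 0.1042]
tool_rot: [-0.0, 0.999, -0.036, -0.001]
force: [0.6, -0.1, 1.6]
width: -0.0004
gripper_force: 0.0
```

```bash
cat > path.py <<'E'
from h import *
from plant import env
import sys
st=env.state(); k=sys.argv[1]; r=float(sys.argv[2]); off=float(sys.argv[3]); a0,a1=map(float,sys.argv[4:6]); n=int(sys.argv[6])
# off: signed distance of TCP behind lever axis (+ pushes open)
print(st['time'],st['force'],local(k,st),rel(k,(.03,.06),.103,st)[1:])
for a in np.linspace(a0,a1,n+1):
    u=np.array([-np.sin(a),np.cos(a)]); nn=np.array([np.cos(a),np.sin(a)])
    print(round(a,2),rel(k,r*u+off*nn,.103,st)[0])
E
python3 path.py 4 .06 .020 0 1.57 16
```

```text
2.1167 [ 0.59681402 -0.10286737  1.5875777 ] (array([0.029 , 0.0575]), np.float64(0.1042)) ('yaw err deg', np.float64(-0.02))
0.0 [-0.9  -0.25  0.12]
0.1 [-1.49 -0.42  0.12]
0.2 [-2.11 -0.52  0.12]
0.29 [-2.72 -0.57  0.12]
0.39 [-3.34 -0.56  0.12]
0.49 [-3.96 -0.48  0.12]
0.59 [-4.57 -0.35  0.12]
0.69 [-5.16 -0.16  0.13]
0.78 [-5.72  0.09  0.13]
0.88 [-6.26  0.4   0.13]
0.98 [-6.77  0.75  0.13]
1.08 [-7.24  1.16  0.13]
1.18 [-7.67  1.61  0.13]
1.28 [-8.05  2.09  0.13]
1.37 [-8.39  2.62  0.13]
1.47 [-8.67  3.17  0.13]
1.57 [-8.89  3.75  0.13]
```

>>> {"api": "send_rows", "payload": {
  "plan": [
    [[-0.9,-0.2,0.1],0],
    [[-1.5,-0.4,0.1],0],
    [[-2.1,-0.5,0.1],0],
    [[-2.7,-0.6,0.1],0],
    [[-3.3,-0.6,0.1],0],
    [[-4.0,-0.5,0.1],0],
    [[-4.6,-0.4,0.1],0],
    [[-5.2,-0.2,0.1],0]
  ]
}}

```text
time: 2.78
eef_pos: [0.4959, -0.0062, 0.1055]
tool_rot: [0.0, 0.999, -0.036, 0.003]
force: [7.6, 0.2, -0.1]
width: 0.0001
gripper_force: 2.7
```

```bash
python3 path.py 4 .06 .020 .785 1.57 8
```

```text
2.7833 [ 7.56046331  0.18024409 -0.06353811] (array([-0.0215,  0.0598]), np.float64(0.1055)) ('yaw err deg', np.float64(0.01))
0.78 [-0.67  0.32  0.24]
0.88 [-1.21  0.63  0.24]
0.98 [-1.72  0.98  0.24]
1.08 [-2.19  1.39  0.23]
1.18 [-2.62  1.83  0.23]
1.28 [-3.01  2.32  0.23]
1.37 [-3.34  2.85  0.23]
1.47 [-3.62  3.4   0.23]
1.57 [-3.85  3.98  0.22]
```

>>> {"api": "send_rows", "payload": {
  "plan": [
    [[-0.6,0.3,0.1],0],
    [[-1.1,0.6,0.1],0],
    [[-1.6,1.0,0.2],0],
    [[-2.1,1.4,0.2],0],
    [[-2.5,1.8,0.2],0],
    [[-2.9,2.3,0.2],0],
    [[-3.2,2.8,0.2],0],
    [[-3.2,2.8,0.2],0]
  ]
}}

```text
time: 3.45
eef_pos: [0.4612, -0.0322, 0.103]
tool_rot: [0.0, 0.999, -0.036, 0.002]
force: [-0.3, 0.8, 0.2]
width: -0.0001
gripper_force: 0.3
```

```bash
python3 path.py 4 .06 .020 1.37 1.57 2
```

```text
3.45 [-0.26206067  0.83048864  0.17643123] (array([-0.0543,  0.0314]), np.float64(0.103)) ('yaw err deg', np.float64(-0.03))
1.37 [-0.05 -0.01 -0.01]
1.47 [-0.34  0.55 -0.01]
1.57 [-0.57  1.14 -0.01]
```

>>> {"api": "send_rows", "payload": {
  "plan": [
    [[-0.3,0.4,0],0],
    [[-0.4,0.7,0],0],
    [[-0.5,1.0,0],0],
    [[-0.5,1.1,0],0],
    [[-0.5,1.1,0],0]
  ]
}}

```text
time: 3.87
eef_pos: [0.4558, -0.0408, 0.1021]
tool_rot: [-0.002, 0.999, -0.036, 0.001]
force: [6.9, 22.3, 4.5]
width: -0.0004
gripper_force: 11.2
```

```bash
python3 path.py 4 .06 .020 1.57 1.57 1
```

```text
3.8667 [ 6.92322752 22.25681284  4.4567667 ] (array([-0.059 ,  0.0225]), np.float64(0.1021)) ('yaw err deg', np.float64(-0.01))
1.57 [-0.1   0.24 -0.09]
1.57 [-0.1   0.24 -0.09]
```

Lever 4 is at its stop: 22 N at local y 22.5 mm, which is the finger half-thickness plus the grip half-width. Backing off, rising, and moving on to lever 3.

>>> {"api": "send_rows", "payload": {
  "plan": [
    [[0,-1.2,0],0],
    [[0,-1.5,-2],0],
    [[0,-1.5,-5],0],
    [[2,-5,-5],0],
    [[4.5,-8,-5],0],
    [[7,-11.5,-5],0],
    [[8.9,-15,-5],0],
    [[8.9,-15,-5],0]
  ]
}}

```text
time: 4.53
eef_pos: [0.5565, 0.1053, 0.151]
tool_rot: [-0.0, 0.999, -0.034, 0.0]
force: [-0.5, 0.0, -0.3]
width: -0.0002
gripper_force: 0.0
```

```bash
python3 path.py 3 .06 .030 0 0 1; python3 -c "
from h import *
from plant import env
print(local('4',env.state()))"
```

```text
4.5333 [-0.45207576  0.00145877 -0.28278316] (array([0.031 , 0.0654]), np.float64(0.151)) ('yaw err deg', np.float64(0.18))
0.0 [-0.1   0.54  4.8 ]
0.0 [-0.1   0.54  4.8 ]
(array([0.031 , 0.1754]), np.float64(0.151))
```

>>> {"api": "send_rows", "payload": {
  "plan": [
    [[0,0.2,0],0],
    [[0,0.2,2.5],0],
    [[0,0.2,4.7],0],
    [[0,0.2,4.7],0],
    [[0,0.2,4.7],0]
  ]
}}

```text
time: 4.95
eef_pos: [0.5536, 0.0979, 0.1042]
tool_rot: [0.0, 0.999, -0.036, -0.001]
force: [-0.1, 0.3, -0.5]
width: 0.0001
gripper_force: 0.0
```

```bash
python3 path.py 3 .06 .020 0 1.57 16
```

```text
4.95 [-0.05963324  0.32596647 -0.54714937] (array([0.0286, 0.0577]), np.float64(0.1042)) ('yaw err deg', np.float64(-0.06))
0.0 [-0.86 -0.23  0.12]
0.1 [-1.46 -0.39  0.12]
0.2 [-2.07 -0.5   0.12]
0.29 [-2.69 -0.55  0.13]
0.39 [-3.31 -0.53  0.13]
0.49 [-3.93 -0.46  0.13]
0.59 [-4.53 -0.32  0.13]
0.69 [-5.12 -0.13  0.13]
0.78 [-5.69  0.12  0.13]
0.88 [-6.23  0.42  0.13]
0.98 [-6.74  0.78  0.13]
1.08 [-7.21  1.18  0.13]
1.18 [-7.64  1.63  0.14]
1.28 [-8.02  2.12  0.14]
1.37 [-8.35  2.64  0.14]
1.47 [-8.63  3.2   0.14]
1.57 [-8.86  3.78  0.14]
```

>>> {"api": "send_rows", "payload": {
  "plan": [
    [[-0.9,-0.2,0.1],0],
    [[-1.5,-0.4,0.1],0],
    [[-2.1,-0.5,0.1],0],
    [[-2.7,-0.6,0.1],0],
    [[-3.3,-0.5,0.1],0],
    [[-3.9,-0.5,0.1],0],
    [[-4.5,-0.3,0.1],0],
    [[-5.1,-0.1,0.1],0]
  ]
}}

```text
time: 5.62
eef_pos: [0.5045, 0.1033, 0.1054]
tool_rot: [-0.0, 0.999, -0.036, 0.002]
force: [6.8, -0.2, 1.5]
width: -0.0
gripper_force: 2.7
```

>>> {"api": "send_rows", "payload": {
  "plan": [
    [[-0.6,0.3,0.1],0],
    [[-1.1,0.6,0.1],0],
    [[-1.6,1.0,0.1],0],
    [[-2.1,1.4,0.2],0],
    [[-2.5,1.8,0.2],0],
    [[-2.9,2.3,0.2],0],
    [[-3.2,2.8,0.2],0],
    [[-3.2,2.8,0.2],0]
  ]
}}

```text
time: 6.28
eef_pos: [0.4699, 0.0775, 0.103]
tool_rot: [-0.0, 0.999, -0.036, 0.001]
force: [0.4, 0.8, 1.7]
width: -0.0003
gripper_force: 0.3
```

```bash
python3 path.py 3 .06 .020 1.37 1.57 2
```

```text
6.2833 [0.36023369 0.82933284 1.70501462] (array([-0.0534,  0.0314]), np.float64(0.103)) ('yaw err deg', np.float64(-0.03))
1.37 [-0.14 -0.01 -0.  ]
1.47 [-0.43  0.55 -0.  ]
1.57 [-0.66  1.14 -0.01]
```

>>> {"api": "send_rows", "payload": {
  "plan": [
    [[-0.3,0.4,0],0],
    [[-0.5,0.7,0],0],
    [[-0.6,1.0,0],0],
    [[-0.6,1.1,0],0],
    [[-0.6,1.1,0],0]
  ]
}}

```text
time: 6.7
eef_pos: [0.4635, 0.069, 0.1022]
tool_rot: [-0.002, 0.999, -0.036, 0.001]
force: [5.7, 21.4, 1.8]
width: 0.0002
gripper_force: 10.9
```

```bash
python3 path.py 3 .06 .020 1.57 1.57 1;python3 path.py c .05 -.035 1.21 1.21 1
```

```text
6.7 [ 5.67833538 21.39479127  1.79077152] (array([-0.0591,  0.0225]), np.float64(0.1022)) ('yaw err deg', np.float64(-0.02))
1.57 [-0.08  0.25 -0.08]
1.57 [-0.08  0.25 -0.08]
6.7 [ 5.67833538 21.39479127  1.79077152] (array([-0.0591, -0.1975]), np.float64(0.1022)) ('yaw err deg', np.float64(-0.02))
1.21 [-0.000e+00 -1.824e+01 -1.000e-02]
1.21 [-0.000e+00 -1.824e+01 -1.000e-02]
```

>>> {"api": "send_rows", "payload": {
  "plan": [
    [[0,-1.2,0],0],
    [[0,-1.5,-2.5],0],
    [[0,-1.5,-5],0],
    [[0,-5,-5],0],
    [[0,-9,-5],0],
    [[0,-13,-5],0],
    [[0,-17,-5],0],
    [[0,-18.5,-5],0]
  ]
}}

```text
time: 7.37
eef_pos: [0.4755, 0.2554, 0.1514]
tool_rot: [-0.0, 0.999, -0.035, -0.0]
force: [0.5, -0.9, 0.1]
width: 0.0
gripper_force: 0.0
```

>>> {"api": "send_rows", "payload": {
  "plan": [
    [[0,0,0],0],
    [[0,0,2.5],0],
    [[0,0,4.9],0],
    [[0,0,4.9],0],
    [[0,0,4.9],0]
  ]
}}

```text
time: 7.78
eef_pos: [0.4756, 0.2508, 0.102]
tool_rot: [0.001, 0.999, -0.036, -0.001]
force: [-0.3, 0.8, 1.0]
width: 0.0001
gripper_force: 0.0
```

```bash
python3 path.py c .06 -.020 1.21 0 12
```

```text
7.7833 [-0.32549173  0.75393892  0.9945538 ] (array([-0.0601, -0.0153]), np.float64(0.102)) ('yaw err deg', np.float64(-0.05))
1.21 [-0.32 -1.77 -0.1 ]
1.11 [-0.26 -2.41 -0.1 ]
1.01 [-0.14 -3.04 -0.1 ]
0.91 [ 0.04 -3.65 -0.1 ]
0.81 [ 0.29 -4.24 -0.11]
0.71 [ 0.59 -4.8  -0.11]
0.6 [ 0.94 -5.33 -0.11]
0.5 [ 1.35 -5.82 -0.11]
0.4 [ 1.81 -6.26 -0.11]
0.3 [ 2.3  -6.66 -0.11]
0.2 [ 2.84 -7.01 -0.12]
0.1 [ 3.41 -7.3  -0.12]
0.0 [ 4.   -7.53 -0.12]
```

>>> {"api": "send_rows", "payload": {
  "plan": [
    [[-0.2,-0.9,0],0],
    [[-0.3,-1.8,0],0],
    [[-0.3,-2.4,0],0],
    [[-0.1,-3.0,0],0],
    [[0,-3.6,-0.1],0],
    [[0.3,-4.2,-0.1],0],
    [[0.6,-4.8,-0.1],0],
    [[0.9,-5.3,-0.1],0]
  ]
}}

```text
time: 8.45
eef_pos: [0.4887, 0.3047, 0.1039]
tool_rot: [0.0, 0.999, -0.035, -0.0]
force: [-1.6, -4.9, -0.3]
width: 0.0003
gripper_force: 2.1
```

>>> {"api": "send_rows", "payload": {
  "plan": [
    [[0.4,-0.5,0],0],
    [[0.9,-0.9,0],0],
    [[1.4,-1.3,0],0],
    [[1.9,-1.7,0],0],
    [[2.5,-2.0,0],0],
    [[2.5,-2.0,0],0]
  ]
}}

```text
time: 8.95
eef_pos: [0.5154, 0.3231, 0.1037]
tool_rot: [-0.0, 0.999, -0.035, -0.0]
force: [-0.1, 0.5, 0.4]
width: 0.0001
gripper_force: 0.0
```

```bash
python3 path.py c .06 -.018 0.1 0 1
```

```text
8.95 [-0.11834639  0.45053894  0.38455015] (array([-0.0255,  0.0597]), np.float64(0.1037)) ('yaw err deg', np.float64(0.02))
0.1 [0.16 0.18 0.07]
0.0 [ 0.75 -0.03  0.07]
```

>>> {"api": "send_rows", "payload": {
  "plan": [
    [[0.3,0,0],0],
    [[0.5,0,0],0],
    [[0.7,0,0],0],
    [[0.8,0,0],0],
    [[0.8,0,0],0]
  ]
}}

```text
time: 9.37
eef_pos: [0.5227, 0.3226, 0.1038]
tool_rot: [-0.001, 0.999, -0.035, 0.0]
force: [-3.5, 2.2, 0.2]
width: 0.0001
gripper_force: 1.6
```

```bash
python3 path.py c .06 -.018 0 0 1
```

```text
9.3667 [-3.45752833  2.24442386  0.23026603] (array([-0.0182,  0.0596]), np.float64(0.1038)) ('yaw err deg', np.float64(0.03))
0.0 [ 0.02 -0.04  0.08]
0.0 [ 0.02 -0.04  0.08]
```

Force is only about 4 N, so it's still turning and short of the stop. Pushing a little further.

>>> {"api": "send_rows", "payload": {
  "plan": [
    [[0.1,0,0],0],
    [[0.2,0,0],0],
    [[0.3,0,0],0],
    [[0.3,0,0],0]
  ]
}}

```text
time: 9.7
eef_pos: [0.5249, 0.3225, 0.1038]
tool_rot: [-0.0, 0.999, -0.035, -0.001]
force: [-11.8, 3.5, 3.8]
width: 0.0001
gripper_force: 5.6
```

```bash
python3 path.py c .06 -.018 0 0 1
```

```text
9.7 [-11.82340386   3.47887595   3.76912506] (array([-0.016 ,  0.0597]), np.float64(0.1038)) ('yaw err deg', np.float64(0.04))
0.0 [-0.2  -0.03  0.08]
0.0 [-0.2  -0.03  0.08]
```

>>> {"api": "send_rows", "payload": {
  "plan": [
    [[0.2,0,0],0],
    [[0.2,0,0],0],
    [[0.2,0,0],0]
  ]
}}

```text
time: 9.95
eef_pos: [0.5253, 0.3225, 0.1036]
tool_rot: [0.0, 0.999, -0.035, -0.003]
force: [-24.2, 3.2, 9.6]
width: -0.0002
gripper_force: 12.6
```

>>> {"api": "send_rows", "payload": {
  "plan": [
    [[-1.2,0,0],0],
    [[-1.8,0,0],0],
    [[-1.8,0,-3],0],
    [[-1.8,0,-7],0],
    [[-1.8,4,-11],0],
    [[-1.8,8,-14],0],
    [[-1.8,10,-14],0],
    [[-1.8,10,-14],0]
  ]
}}

```text
time: 10.62
eef_pos: [0.5039, 0.2189, 0.2477]
tool_rot: [-0.001, 0.999, -0.037, 0.003]
force: [1.1, -0.1, 0.5]
width: -0.0001
gripper_force: 0.0
```

>>> {"api": "send_rows", "payload": {
  "plan": [
    [[0,0,0],0],
    [[0,0,0],0],
    [[0,0,0],0]
  ]
}}

```text
time: 10.87
eef_pos: [0.5028, 0.2236, 0.2426]
tool_rot: [0.0, 0.999, -0.035, -0.0]
force: [0.7, 0.2, 0.3]
width: 0.0001
gripper_force: 0.0
```

```bash
python3 wr.py pics/w3.png
```

```text
10.8667 [0.72719773 0.15333143 0.34714265] [0.5027942  0.22359826 0.24260577] (array([-0.031 ,  0.2895]), np.float64(0.2426)) cam in tool [[-0.001, -0.944, -0.329, 0.084], [1.0, -0.001, 0.0, 0.0], [-0.0, -0.329, 0.944, -0.135], [0.0, 0.0, 0.0, 1.0]]
```

View pics/w3.png

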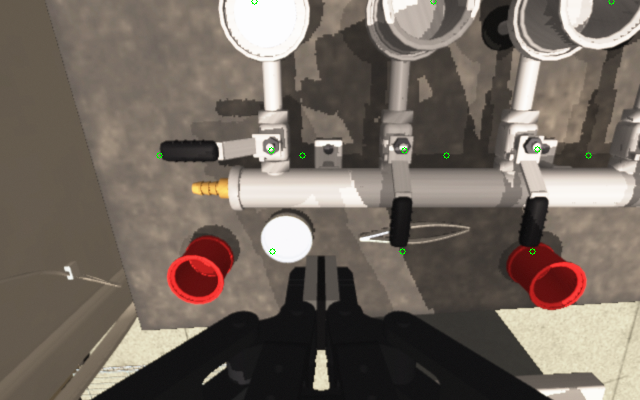

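The wrist view shows lever c square across its pipe with its grip end at (160,150), and levers d (400,240) and 3 (533,240) in line with theirs. I'll check all four from above.

```bash
python3 - <<'E'
from plant import env, imaging
import cv2
c=imaging.capture('top')
cv2.imwrite('pics/crop2.png',cv2.resize(c['img'][140:270,160:360,::-1],None,fx=4,fy=4,interpolation=cv2.INTER_CUBIC))
E
```

```text
(no output)
```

View pics/crop2.png

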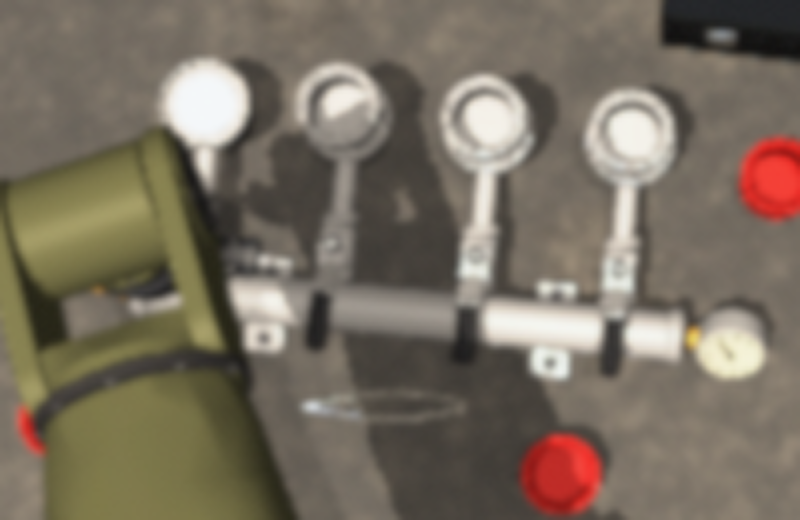

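The top view shows levers d, 3 and 4 in line with their pipes at (318,320), (465,335) and (611,345). The funnels haven't moved. Handing in.

```bash
python3 -c "
from plant import env
print(env.close_job())"
```

```text
the job is handed in; nothing more can be done
None
```

I pushed the bare place's lever shut and opened two funnel places, all to their stops; lever_d, already open, was left alone. The camera views show all four levers standing right and the funnels unmoved. The job was handed in at about 11 s of the 42 s allowed, with no verdict returned.

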